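# Load the orange glaze tile into the kiln setter, glaze up

### The arm

A 7-joint arm with a two-finger parallel gripper is mounted at the origin on the work surface; the furniture and walls round the work are solid. World frame = base frame: x ahead of the robot, y to its left, z up, the work surface at z = 0. Lengths are in m, angles in rad, forces in N, time in s.
With the tool pointing down it reaches from about 0.4 to 0.85 m from the base axis. Payload 4.5 kg.
Tool frame: the origin (TCP) lies on the centre line of the jaws, within the pads' length; the fingertips stand 11 mm ahead of it and the grasp point (between the pads) lies 8 mm behind it; z points along the fingers, y is the direction in which the jaws open and shut (so a half turn about z gives the same grasp; the last joint's range is limited). The gripper opens to 88 mm and grips with 3 to 60 N. Pads are 18 mm wide; open, the fingers measure 123 mm over their backs; the gripper's body (75 mm by 187 mm) begins 45 mm behind the grasp point.
Start: joints at [-1.205, 0.689, -0.195, 1.565, 0.157, 0.902, -0.215], TCP at [0.204, 0.591, 0.25] pointing down, gripper open.
Joint ranges: [-3.01, 3.01], [-0.46, 2.08], [-1.47, 1.51], [0.13, 2.56], [-1, 4.14], [0.04, 2.09], [-2.66, 2.66]. Speed limits (rad/s): [2.57, 2.57, 3.14, 3.14, 3.14, 3.14, 3.14].

### API

Orientations are given as a unit quaternion [x, y, z, w].
In Python, from plant import r, snapshot gives the robot as it stands.
- The arm moves only by the tool drive_tool, never from a script. Its argument "commands" is a list of rows, each an object of numbers: "wx", "wy", "wz": the turn, a rotation vector about the tool's x, y, z in rad; "dx", "dy", "dz": the shift along the tool's x, y, z in m; "claw": the opening, from 0 (shut) to 1 (fully open). A call has 1 to 12 rows; each row shifts and turns the commanded pose from where the row before left it, along the tool's axes as they then stand; what a row does not reach is not made up. A row lasts 1/10 s, in which the tool goes at most 50 mm and 8.59 degrees, less where a joint would pass 70% of its speed; a pose out of reach is approached as far as the arm can. A call is refused whole if a number of a shift passes 0.05 or a number of a turn 0.15, either way. A call with a gripper value outside its range is refused whole. The fingers move at their own pace and stop on an object; "grip_force" is the grip in N (left out, the last holds). Time passes only in rows, so rows that do not move let the fingers close. It gives the time, the measured TCP pose, the force and the opening at its end, in the units of the state.
- r.get_state(): the state, without advancing time (a new reading comes with each control period).
- snapshot(name): name is "side" or "top" or "wrist"; returns a dict with "color" (384x512x3 uint8, red, green, blue), "fx", "fy", "cx", "cy" (pixels), "dist" ([k1, k2, p1, p2, k3] as OpenCV has them; the pictures are not rectified), "world_to_cam" (4x4, takes a point from world to camera coordinates); the wrist camera has in their place "T_tool_cam" (4x4, takes a point from camera to tool coordinates, whose origin is the TCP and whose axes are the flange's). Camera axes: x right, y up, looking along -z (the intrinsics and any distortion apply to the point x, -y, -z); pixel columns grow to the right and rows downward; lengths in m; the calibration is good to about 2 mm. A picture is of the moment at which its call begins: read the wrist's pose just before it. There is no depth.
- r.finish_job(): hands the job in, once; it reports no verdict.
The state is a dict: "clock": time; "q": joint angles; "qd": joint speeds; "joint_torque": joint torques, N m; "tool_pos": TCP position; "eef_rot": TCP orientation; "contact_force": force on the tool from outside, world axes, zero at the start; "moment": the same for the moment, N m; "opening": opening from 0.0 (shut) to 1.0 (fully open).
Only numpy, scipy, OpenCV 4.12 (cv2) and the standard library are available. Lean on these libraries where they do the work, as an engineer would, in place of code of your own. Each camera call takes 0.05 s, during which the arm holds its last target. There are 200 camera calls.

### The job

Take the orange-glazed test tile off the sloping grey drying rack and lay it in the empty pocket of the dark grey kiln setter, glazed face up, flat on the rest between the four corner stops and lengthwise along the pocket, then let go. Leave the green and the dark brown tile on the rack where they are.

Things in the scene. Friction and masses are not known exactly. Their poses are not given: they have to be found in the camera images.
- orange_tile_center (a point): centre of the loose test tile with the bright orange glaze, 58 x 41 x 14 mm, 70 g, underside bare clay. x along its 58 mm length, y along its 41 mm width, z out of the glazed face. It starts lying on one of the rack's three ribs, glaze outwards, its length (x) pointing up the slope, tilted 20 degrees about its y axis
- green_tile_center (a point): centre of the green-glazed tile, 60 x 44 x 12 mm, same axes; a bystander on another rib of the rack
- brown_tile_center (a point): centre of the dark brown-glazed tile, 59 x 43 x 12 mm, same axes; a bystander on another rib of the rack
- rack: fixed grey drying rack with white ribs, 105 x 290 mm, 65 mm high; origin under its centre; x to its high back, y along its length. Three ribs at y = -100, 0, +100 mm rise 20 degrees towards +x. Each is 26 mm wide, narrower than a tile, free on both sides: fingers can hold a tile by its long sides and reach 10 mm past its underside. A ledge 8 mm proud of the ribs stops the tiles at the foot
- pocket (a point): centre of the pocket of the fixed dark grey kiln setter, on top of its raised rest, 18 mm above the bench; z up, x along the pocket. Slab 112 x 96 x 10 mm; rest 70 (x) x 30 mm (y), 8 mm above the slab. Four L-shaped corner stops, 12 mm higher than the rest, leave 74 (x) x 57 mm (y) inside, with 54 mm gaps for fingers on the long sides. A tile laid in has its centre 7 mm above this point
Things that resemble listed ones, but are neither listed nor needed, are in the scene too. Of the things like the part that bears orange_tile_center, leave any that is blue or purple; of the rest the larger one is meant.

How it is judged:
At the end, for the whole second after the job is handed in: The orange tile lies glaze up in the pocket: centre within 14 mm of the pocket's in plan and under 10.5 mm above the rest, face within 7 degrees of straight up, length within 20 degrees of the pocket's (either way round); green and brown tiles within 20 mm of their starts (horizontal distance between orange_tile_center and pocket below 0.014 m and z of orange_tile_center in the frame of pocket below 0.0105 m and angle between orange_tile_center's own z axis and vertical below 0.12 rad and angle between the x axis of orange_tile_center and the x axis of pocket, either way round below 0.35 rad and distance of each of green_tile_center, brown_tile_center from where it was at the start of the episode below 0.02 m); the robot touches nothing.
It fails at once if the green or the brown tile is moved by more than 20 mm (distance of any of green_tile_center, brown_tile_center from where it was at the start of the episode above 0.02 m).
It also fails if it takes over 32 s, if anything falls off the work surface, if the arm or the gripper's body presses on something with over 40 N, if the wrist force passes 120 N, or if a joint passes its speed limit or range.

## Working session

There is one attempt and no reset: what is moved stays moved. The work goes in short steps, Python scripts to look and compute and a tool call to move; the robot and the scene stay as the last step left them, time stands still between calls to the robot, and variables do not carry over. Pictures are saved under pics/ and viewed, on a budget of 10 in all, crops included, one or two more only if the job needs it, and the job is handed in when it is done.

Besides the shell and the picture viewer there is one more tool, called after "Call:" as name(argument=value, ...), one argument or row to a line, values as JSON. drive_tool: Moves the arm, as the interface text tells. Its arguments: {"type":"object","properties":{"commands":{"type":"array","items":{"type":"object","properties":{"wx":{"type":"number"},"wy":{"type":"number"},"wz":{"type":"number"},"dx":{"type":"number"},"dy":{"type":"number"},"dz":{"type":"number"},"claw":{"type":"number"}}}},"grip_force":{"type":"number"}},"required":["commands"]}

```bash
mkdir -p pics; python3 - <<'E'
from plant import r,snapshot
import cv2,pickle
s=r.get_state();print({k:s[k] for k in('clock','tool_pos','eef_rot','opening','q')})
d={n:snapshot(n) for n in('top','side')}
pickle.dump(d,open('s0.pkl','wb'))
for n in d:
    print(n,{k:v for k,v in d[n].items() if k!='color'})
    cv2.imwrite(f'pics/{n}0.png',cv2.resize(d[n]['color'][:,:,::-1],(800,600),interpolation=cv2.INTER_CUBIC))
E
```

```text
{'clock': 0.0, 'tool_pos': array([0.20347671, 0.59033478, 0.24893941]), 'eef_rot': array([ 1.65115261e-01,  9.86273898e-01, -8.62799214e-04, -6.68621243e-05]), 'opening': 1.0007406077054881, 'q': array([-1.2051767 ,  0.68994438, -0.19447602,  1.56632275,  0.15730983,
        0.90244541, -0.21508883])}
top {'fx': 355.9567907523267, 'fy': 355.9567907523267, 'cx': 256.885195572758, 'cy': 189.39687632064496, 'dist': array([-0.05644801,  0.        ,  0.        ,  0.        ,  0.        ]), 'world_to_cam': array([[-0.01110149, -0.99993525, -0.00250006, -0.00212755],
       [ 0.99684748, -0.01126357,  0.07853815, -0.52904584],
       [-0.07856123, -0.00162029,  0.99690797, -0.87282733],
       [ 0.        ,  0.        ,  0.        ,  1.        ]])}
side {'fx': 401.2075673357559, 'fy': 401.2075673357559, 'cx': 253.76799525145958, 'cy': 191.66101269637116, 'dist': array([0.00660537, 0.        , 0.        , 0.        , 0.        ]), 'world_to_cam': array([[-0.96674892, -0.25544977,  0.01191346,  0.51739372],
       [ 0.21747253, -0.79672758,  0.56385358, -0.14325008],
       [-0.13454448,  0.54769569,  0.82578884, -1.13041345],
       [ 0.        ,  0.        ,  0.        ,  1.        ]])}
```

View pics/top0.png

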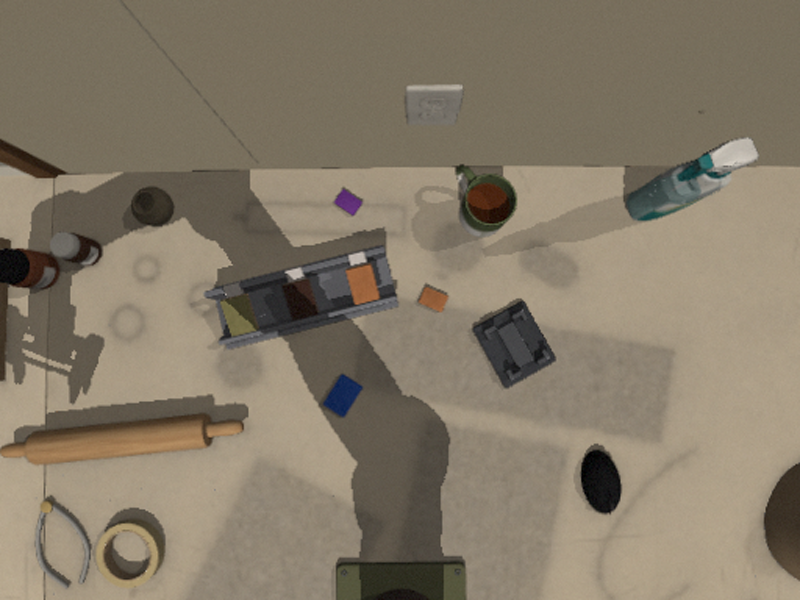

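View pics/side0.png

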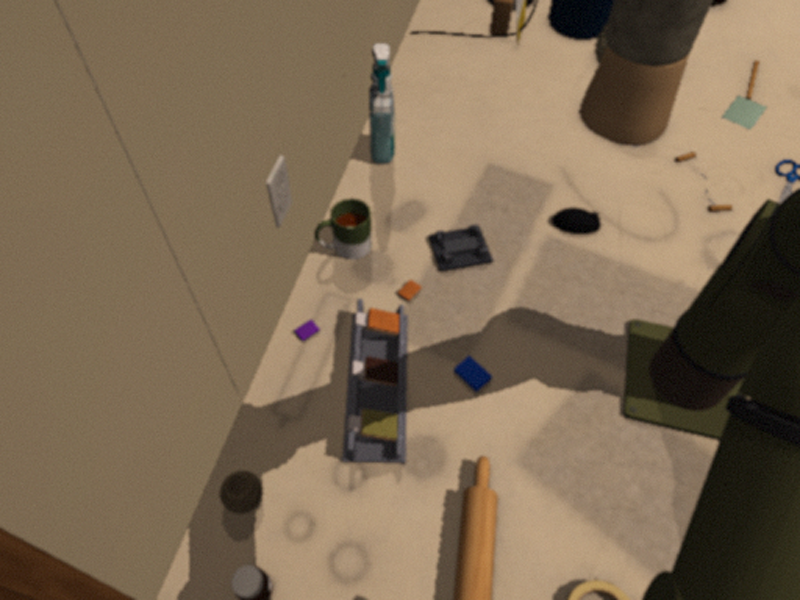

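The top view shows four candidates: the orange tile on the rack (362,284), a small loose orange piece (433,298), a blue one (343,395) and a purple one (348,202). I choose the rack one because it is orange, the larger, and on a rib. The setter is at (514,343). Next is a close crop of both.

```bash
cat > h.py <<'E'
import numpy as np,cv2,pickle
def K(d): return np.array([[d['fx'],0,d['cx']],[0,d['fy'],d['cy']],[0,0,1]])
def ray(d,px,W=None):
    W=d['world_to_cam'] if W is None else W
    u=cv2.undistortPoints(np.array([[px]],float),K(d),d['dist'])[0,0]
    R=W[:3,:3];c=-R.T@W[:3,3]
    return c,R.T@np.array([u[0],-u[1],-1.])
def atz(d,px,z,W=None):
    c,v=ray(d,px,W);return c+v*(z-c[2])/v[2]
def proj(d,P,W=None):
    W=d['world_to_cam'] if W is None else W
    p=(W[:3,:3]@np.atleast_2d(P).T).T+W[:3,3]
    p=p*[1,-1,-1]
    return cv2.projectPoints(p,np.zeros(3),np.zeros(3),K(d),d['dist'])[0][:,0]
E
python3 - <<'E'
from h import *
d=pickle.load(open('s0.pkl','rb'))
im=d['top']['color'][:,:,::-1]
a=im[150:225,130:260]; b=im[185:255,295:360]
a=cv2.resize(a,None,fx=6,fy=6,interpolation=cv2.INTER_CUBIC);b=cv2.resize(b,None,fx=6,fy=6,interpolation=cv2.INTER_CUBIC)
c=np.zeros((450,780,3),np.uint8);c[:450]=a
cv2.imwrite('pics/ca.png',np.clip(c*1.5,0,255).astype(np.uint8));cv2.imwrite('pics/cb.png',np.clip(b*2.2,0,255).astype(np.uint8))
E
```

```text
(no output)
```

View pics/ca.png

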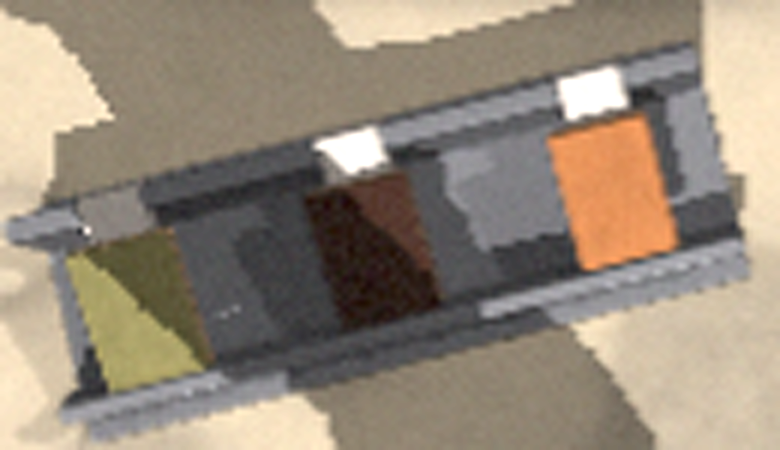

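View pics/cb.png

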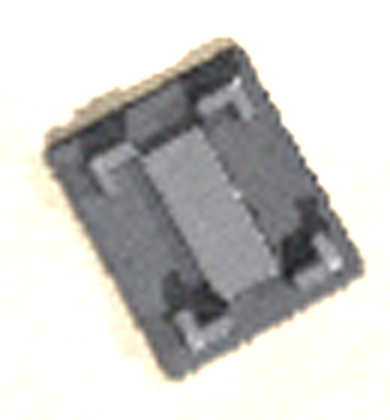

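The crop shows the orange tile's face corners at about (550,135), (645,112), (678,245) and (588,270). The setter's rest corners are at about (145,155), (197,128), (280,270) and (232,300).

```bash
cat >> h.py <<'E'
from scipy.optimize import least_squares
from scipy.spatial.transform import Rotation as Ro
def tileR(yaw): # x uphill
    return Ro.from_euler('z',yaw).as_matrix()@Ro.from_euler('y',-np.radians(20)).as_matrix()
E
python3 - <<'E'
from h import *
d=pickle.load(open('s0.pkl','rb'));t=d['top'];s=d['side']
cr=lambda L,o:[np.array(p)/6-.42+o for p in L]
rest=np.array([atz(t,p,.018)[:2] for p in cr([(145,155),(197,128),(280,270),(232,300)],(295,185))])
print('rest',rest,rest.mean(0),[np.linalg.norm(rest[i]-rest[(i+1)%4]) for i in range(4)])
ax=(rest[0]+rest[1]-rest[2]-rest[3]);print('pocket yaw',np.arctan2(ax[1],ax[0]))
slab=np.array([atz(t,p,.010)[:2] for p in cr([(47,150),(235,42),(363,278),(178,377)],(295,185))]);print('slab',slab.mean(0),[np.linalg.norm(slab[i]-slab[(i+1)%4]) for i in range(4)])
# side orange blob
hsv=cv2.cvtColor(s['color'],cv2.COLOR_RGB2HSV)
m=cv2.inRange(hsv,(5,150,150),(18,255,255));n,l,st,c=cv2.connectedComponentsWithStats(m);print(st,c)
def fit(px,L,W,H,side=None):
    def loc(f):return np.array([[L/2,W/2,f],[L/2,-W/2,f],[-L/2,-W/2,f],[-L/2,W/2,f]])
    def res(x):
        R=tileR(x[3]);P=(R@loc(H/2).T).T+x[:3]
        e=(proj(t,P)-px).ravel()
        if side is not None:e=np.r_[e,2*(proj(s,(R@np.array([0,0,H/2]))+x[:3])[0]-side)]
        return e
    return least_squares(res,[.5,.05,.05,.2])
px=cr([(550,135),(645,112),(678,245),(588,270)],(130,150))
for S in(None,c[1+np.argmax(st[1:,4])]):
    f=fit(px,.058,.041,.014,S);print('tile',f.x,np.sqrt(f.cost),f.fun.round(1))
pb=cr([(305,195),(405,172),(440,300),(345,328)],(130,150));f=fit(pb,.059,.043,.012);print('brown',f.x,f.cost)
E
```

```text
rest [[ 0.47453461 -0.16275011]
 [ 0.48556022 -0.18487396]
 [ 0.42587976 -0.21819515]
 [ 0.41371101 -0.19774977]] [ 0.4499214  -0.19089225] [np.float64(0.02471899181249366), np.float64(0.06835247085927346), np.float64(0.023792689782548608), np.float64(0.07017467610180318)]
pocket yaw 0.5157701590006302
slab [ 0.4506397  -0.18934553] [np.float64(0.09242744369410309), np.float64(0.11282162771566605), np.float64(0.08889649628987502), np.float64(0.10956985670904518)]
[[     0      0    512    384 195334]
 [   480     57      1      2      2]
 [   258    180     11     11     68]
 [   237    198     18     14    199]
 [   300    293     18     91   1005]] [[255.23259136 190.7014959 ]
 [480.          57.5       ]
 [262.79411765 184.75      ]
 [245.57286432 204.51758794]
 [308.49950249 344.84477612]]
tile [0.55111207 0.05381248 0.02433434 0.23891315] 0.5503648116699595 [-0.1  0.3  0.2  0.1  0.4 -0.1 -0.4 -0.3]
tile [ 0.41818539  0.10427323 -1.09752616  0.24090215] 85.18892786335093 [ 11.6  49.5   2.8  51.5  -0.1  38.7   7.8  36.3 -79.5  -9.5]
brown [0.52929884 0.1579955  0.00408361 0.23259891] 0.18052322769235352
```

```bash
python3 - <<'E'
from h import *
d=pickle.load(open('s0.pkl','rb'));t=d['top'];s=d['side']
cr=lambda L,o:[np.array(p)/6-.42+o for p in L]
def fit(px,L,W,H,side):
    loc=np.array([[L/2,W/2,H/2],[L/2,-W/2,H/2],[-L/2,-W/2,H/2],[-L/2,W/2,H/2]])
    def res(x):
        R=tileR(x[3]);P=(R@loc.T).T+x[:3]
        return np.r_[(proj(t,P)-px).ravel(),4*(proj(s,(R@np.array([0,0,H/2]))+x[:3])[0]-side)]
    return least_squares(res,[.5,.05,.05,.2])
px=cr([(550,135),(645,112),(678,245),(588,270)],(130,150))
f=fit(px,.058,.041,.014,np.array([245.6,204.5]));print('tile',f.x,f.cost,f.fun.round(1))
pb=cr([(305,195),(405,172),(440,300),(345,328)],(130,150))
f2=fit(pb,.059,.043,.012,np.array([381,370])*.64);print('brown',f2.x,f2.cost,f2.fun.round(1))
R=tileR(f.x[3]);print('pitch, along axis', R)
# target tool: z=-tile z, y=+-tile y
from plant import r
q=r.get_state();Rt=Ro.from_quat(q['eef_rot']).as_matrix();print('tool now',Rt.round(3),q['tool_pos'])
for sg in(1,-1):
    Rg=np.c_[sg*R[:,0],-sg*R[:,1],-R[:,2]];print(sg,'rotvec tool',Ro.from_matrix(Rt.T@Rg).as_rotvec())
E
```

```text
tile [0.54851302 0.05220242 0.04551726 0.23867164] 0.6249555048395111 [-0.3  0.3  0.3 -0.1  0.7  0.3 -0.5  0.2 -0.2 -0. ]
brown [0.52586415 0.1505743  0.04332414 0.23108405] 1.0891813128224614 [-0.4 -0.1  0.2 -0.5  0.8  0.9 -0.3  0.4 -0.2  0. ]
pitch, along axis [[ 0.91305503 -0.23641213 -0.33232485]
 [ 0.22215473  0.97165287 -0.08085771]
 [ 0.34202014  0.          0.93969262]]
tool now [[-0.945  0.326 -0.   ]
 [ 0.326  0.945 -0.002]
 [-0.    -0.002 -1.   ]] [0.2034352  0.59037113 0.24898493]
1 rotvec tool [-0.44796459  0.13339072  2.53770232]
-1 rotvec tool [-0.10120707 -0.33988259 -0.56425394]
```

The fits agree: rib spacing comes out at 101 mm and the yaw is the same for both tiles. Working out the move to a stand-off along the tile normal.

```bash
cat >> h.py <<'E'
def togo(pos,R,st):
    Rt=Ro.from_quat(st['eef_rot']).as_matrix()
    rv=Ro.from_matrix(Rt.T@R).as_rotvec()
    print('clock',st['clock'],'shift first, tool axes',(Rt.T@(np.array(pos)-st['tool_pos'])).round(4),'then turn',rv.round(4),np.linalg.norm(rv).round(3))
def grasp(yaw,pitch=20,flip=-1):
    R=Ro.from_euler('z',yaw).as_matrix()@Ro.from_euler('y',-np.radians(pitch)).as_matrix()
    return np.c_[flip*R[:,0],-flip*R[:,1],-R[:,2]]
E
python3 - <<'E'
from h import *
from plant import r
R=grasp(.236);togo(np.array([.5485,.0522,.0455])-R[:,2]*.11,R,r.get_state())
E
```

```text
clock 0.1 shift first, tool axes [-0.4698 -0.4165  0.1009] then turn [-0.1007 -0.34   -0.5616] 0.664
```

Call:
drive_tool(
  commands=[
    {"dx":-0.033,"dy":-0.029},
    {"dx":-0.033,"dy":-0.029},
    {"dx":-0.033,"dy":-0.029},
    {"dx":-0.033,"dy":-0.029},
    {"dx":-0.033,"dy":-0.029},
    {"dx":-0.033,"dy":-0.029},
    {"dx":-0.033,"dy":-0.029},
    {"dx":-0.033,"dy":-0.029},
    {"dx":-0.033,"dy":-0.029},
    {"dx":-0.033,"dy":-0.029},
    {"dx":-0.033,"dy":-0.029},
    {"dx":-0.033,"dy":-0.029},
  ],
)

```text
validation failed for argument at $.co...
```

Call:
drive_tool(
  commands=[
    {"dx":-0.037,"dy":-0.034,"claw":0.75},
    {"dx":-0.037,"dy":-0.034},
    {"dz":0.03},
    {"wx":-0.02,"wy":-0.068,"wz":-0.112},
    {"wx":-0.02,"wy":-0.068,"wz":-0.112},
    {"wx":-0.02,"wy":-0.068,"wz":-0.112},
    {"wx":-0.02,"wy":-0.068,"wz":-0.112},
    {"wx":-0.02,"wy":-0.068,"wz":-0.112},
    {},
  ],
)

```text
validation failed for argument at $.co...
```

```bash
python3 - <<'E'
from h import *
from plant import r,snapshot
st=r.get_state();w=snapshot('wrist');pickle.dump((st,w),open('w1.pkl','wb'))
print({k:v for k,v in w.items() if k!='color'})
R=grasp(.236);togo(np.array([.5485,.0522,.0455])-R[:,2]*.11,R,st)
T=np.eye(4);T[:3,:3]=Ro.from_quat(st['eef_rot']).as_matrix();T[:3,3]=st['tool_pos']
W=np.linalg.inv(T@w['T_tool_cam'])
# predicted corners
loc=np.array([[29,20.5,7],[29,-20.5,7],[-29,-20.5,7],[-29,20.5,7]])/1e3
P=(tileR(.236)@loc.T).T+[.5485,.0522,.0455];print(proj(w,P,W))
cv2.imwrite('pics/w1.png',cv2.resize(w['color'][:,:,::-1],(768,576),interpolation=cv2.INTER_CUBIC))
E
```

```text
{'fx': 302.40450928754046, 'fy': 302.40450928754046, 'cx': 255.585036491291, 'cy': 184.43032831279743, 'dist': array([-0.07103628,  0.        ,  0.        ,  0.        ,  0.        ]), 'T_tool_cam': array([[-9.01338165e-04,  9.47688827e-01,  3.19194417e-01,
         8.28488172e-02],
       [ 9.99999439e-01,  1.03204080e-03, -2.40342176e-04,
         2.35656261e-05],
       [-5.57191257e-04,  3.19194021e-01, -9.47689225e-01,
        -1.34448234e-01],
       [ 0.00000000e+00,  0.00000000e+00,  0.00000000e+00,
         1.00000000e+00]])}
clock 0.1 shift first, tool axes [-0.4698 -0.4165  0.1009] then turn [-0.1007 -0.34   -0.5616] 0.664
[[ 54.82209802 437.76255891]
 [ 41.38451019 442.56176003]
 [ 25.58629168 415.92062008]
 [ 38.6655877  410.37943518]]
```

View pics/w1.png

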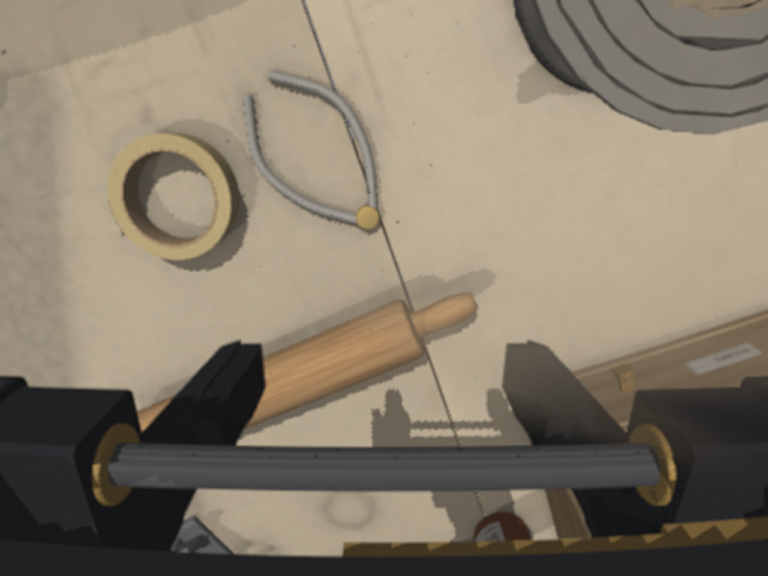

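The move calls were rejected, so the arm is still at its start; the picture shows only the bench there. I'll retry with every field filled in.

Call:
drive_tool(
  commands=[
    {"dx":-0.033,"dy":-0.029,"dz":0.0,"wx":0.0,"wy":0.0,"wz":0.0,"claw":1.0},
    {"dx":-0.033,"dy":-0.029,"dz":0.0,"wx":0.0,"wy":0.0,"wz":0.0,"claw":1.0},
  ],
)

```text
clock: 0.35
tool_pos: [0.2465, 0.5143, 0.2492]
eef_rot: [0.164, 0.987, 0.0, -0.0]
contact_force: [1.3, 0.7, 0.8]
opening: 0.996
```

Call:
drive_tool(
  commands=[
    {"dx":-0.033,"dy":-0.029,"dz":0,"wx":0,"wy":0,"wz":0,"claw":1},
    {"dx":-0.033,"dy":-0.029,"dz":0,"wx":0,"wy":0,"wz":0,"claw":1},
    {"dx":-0.033,"dy":-0.029,"dz":0,"wx":0,"wy":0,"wz":0,"claw":1},
    {"dx":-0.033,"dy":-0.029,"dz":0,"wx":0,"wy":0,"wz":0,"claw":1},
    {"dx":-0.033,"dy":-0.029,"dz":0,"wx":0,"wy":0,"wz":0,"claw":1},
    {"dx":-0.033,"dy":-0.029,"dz":0,"wx":0,"wy":0,"wz":0,"claw":1},
    {"dx":-0.033,"dy":-0.029,"dz":0,"wx":0,"wy":0,"wz":0,"claw":1},
    {"dx":-0.033,"dy":-0.029,"dz":0,"wx":0,"wy":0,"wz":0,"claw":1},
    {"dx":-0.033,"dy":-0.029,"dz":0,"wx":0,"wy":0,"wz":0,"claw":1},
    {"dx":-0.033,"dy":-0.029,"dz":0,"wx":0,"wy":0,"wz":0,"claw":1},
  ],
)

```text
clock: 1.35
tool_pos: [0.4652, 0.1312, 0.2497]
eef_rot: [0.165, 0.986, 0.0, -0.0]
contact_force: [0.1, -0.0, 0.6]
opening: 1.002
```

Call:
drive_tool(
  commands=[
    {"dx":-0.035,"dy":-0.034,"dz":0,"wx":0,"wy":0,"wz":0,"claw":0.75},
    {"dx":-0.035,"dy":-0.034,"dz":0,"wx":0,"wy":0,"wz":0,"claw":0.75},
    {"dx":0,"dy":0,"dz":0.03,"wx":0,"wy":0,"wz":0,"claw":0.75},
    {"dx":0,"dy":0,"dz":0,"wx":-0.02,"wy":-0.068,"wz":-0.112,"claw":0.75},
    {"dx":0,"dy":0,"dz":0,"wx":-0.02,"wy":-0.068,"wz":-0.112,"claw":0.75},
    {"dx":0,"dy":0,"dz":0,"wx":-0.02,"wy":-0.068,"wz":-0.112,"claw":0.75},
    {"dx":0,"dy":0,"dz":0,"wx":-0.02,"wy":-0.068,"wz":-0.112,"claw":0.75},
    {"dx":0,"dy":0,"dz":0,"wx":-0.02,"wy":-0.068,"wz":-0.112,"claw":0.75},
    {"dx":0,"dy":0,"dz":0,"wx":0,"wy":0,"wz":0,"claw":0.75},
  ],
)

```text
clock: 2.25
tool_pos: [0.5102, 0.0419, 0.2196]
eef_rot: [-0.089, 0.983, 0.014, 0.16]
contact_force: [-0.2, -0.7, -0.6]
opening: 0.754
```

```bash
python3 - <<'E'
from h import *
from plant import r,snapshot
st=r.get_state();w=snapshot('wrist');pickle.dump((st,w),open('w1.pkl','wb'))
R=grasp(.236);togo(np.array([.5485,.0522,.0455])-R[:,2]*.11,R,st);print(st['tool_pos'],st['q'].round(2),st['opening'])
T=np.eye(4);T[:3,:3]=Ro.from_quat(st['eef_rot']).as_matrix();T[:3,3]=st['tool_pos']
W=np.linalg.inv(T@w['T_tool_cam'])
loc=np.array([[29,20.5,7],[29,-20.5,7],[-29,-20.5,7],[-29,20.5,7]])/1e3
P=(tileR(.236)@loc.T).T+[.5485,.0522,.0455];print(proj(w,P,W)*1.5)
cv2.imwrite('pics/w2.png',cv2.resize(w['color'][:,:,::-1],(768,576),interpolation=cv2.INTER_CUBIC))
E
```

```text
clock 2.25 shift first, tool axes [0.0206 0.0013 0.0677] then turn [-0.02   -0.0256 -0.0518] 0.061
[0.51017224 0.04191519 0.21957549] [-0.08  0.52 -0.14  2.23  0.78  0.11  0.8 ] 0.7544997614141531
[[419.95750013 263.85308208]
 [361.59852403 266.50522675]
 [355.85102889 183.07212357]
 [417.30740544 179.913604  ]]
```

View pics/w2.png

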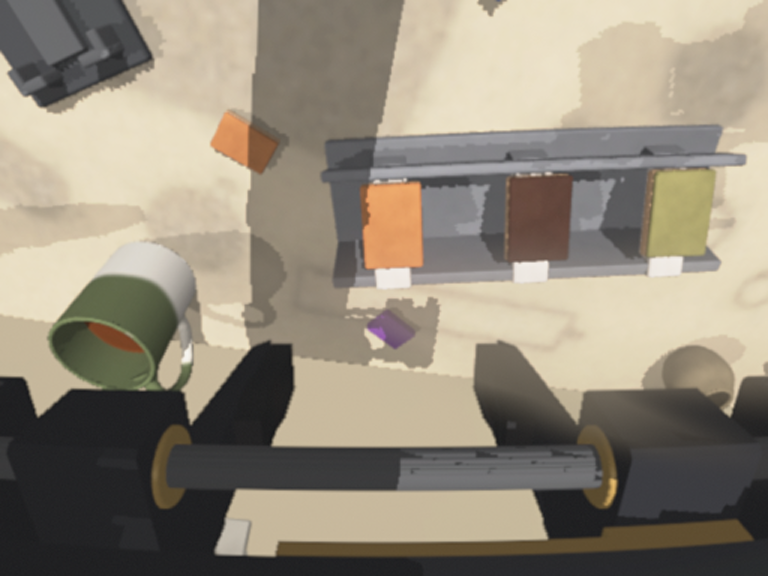

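Wrist view: the orange tile's face corners are at about (422,267), (366,269), (363,183) and (421,182), within 3 mm of the prediction. Joint 6 is near its limit (0.11). I'll refine the tile pose and identify the arm kinematics to check that a 20° tilt is reachable.

```bash
cat >> h.py <<'E'
def fk(q,sg,p):
    h,a,b,l=p[:4]; Rm=np.eye(3);x=np.array([0,0,h])
    axs='zyzyzyz'
    for i in range(7):
        if i==2: pass
        Rm=Rm@Ro.from_euler(axs[i],sg[i]*q[i]).as_matrix()
        if i==2:x=x+Rm[:,2]*a
        if i==4:x=x+Rm[:,2]*b
        if i==6:x=x+Rm[:,2]*l
    return x,Rm
E
python3 - <<'E'
from h import *
import itertools
from plant import r
d=pickle.load(open('s0.pkl','rb'));t=d['top'];s=d['side'];st,w=pickle.load(open('w1.pkl','rb'))
T=np.eye(4);T[:3,:3]=Ro.from_quat(st['eef_rot']).as_matrix();T[:3,3]=st['tool_pos'];W=np.linalg.inv(T@w['T_tool_cam'])
loc=np.array([[29,20.5,7],[29,-20.5,7],[-29,-20.5,7],[-29,20.5,7]])/1e3
px=[np.array(p)/6-.42+(130,150) for p in[(550,135),(645,112),(678,245),(588,270)]]
pw=np.array([(422,267),(366,269),(363,183),(421,182)])/1.5-.17
def res(x):
    R=tileR(x[3]);P=(R@loc.T).T+x[:3]
    return np.r_[(proj(t,P)-px).ravel(),(proj(w,P,W)-pw).ravel(),2*(proj(s,x[:3]+R[:,2]*.007)[0]-[245.6,204.5])]
f=least_squares(res,[.5485,.052,.0455,.236]);print('tile',f.x,f.fun.round(1))
S=[(np.array([-1.2051767,.68994438,-.19447602,1.56632275,.15730983,.90244541,-.21508883]),np.array([.20347671,.59033478,.24893941]),Ro.from_quat([.165115,.986274,-.00086,-.00007]).as_matrix()),(st['q'],st['tool_pos'],Ro.from_quat(st['eef_rot']).as_matrix())]
best=[]
for sg in itertools.product([1,-1],repeat=7):
    # rotation consistency up to const tool rotation C: Rm_i C = R_i
    C=[fk(q,sg,[0,0,0,0])[1].T@R for q,_,R in S]
    e=np.linalg.norm(Ro.from_matrix(C[0].T@C[1]).as_rotvec())
    f=least_squares(lambda p:np.r_[fk(S[0][0],sg,p)[0]-S[0][1],fk(S[1][0],sg,p)[0]-S[1][1]],[.36,.42,.4,.3])
    best.append((e+20*f.cost**.5,e,f.cost**.5,sg,f.x.round(3),Ro.from_matrix(C[0]).as_rotvec().round(3)))
for b in sorted(best,key=lambda b:b[0])[:4]:print(b)
E
```

```text
tile [0.54812004 0.05436659 0.0477016  0.21430022] [-1.1  0.1 -0.3  0.1 -0.5  0.6 -1.8  0.2  0.5 -0.3 -1.3 -0.6 -1.9  0.8
  0.7  0.1 -0.3  0.5]
(np.float64(0.6850216658756118), np.float64(8.423057038948575e-06), np.float64(0.03425066214092864), (-1, 1, -1, 1, -1, 1, -1), array([0.031, 0.714, 0.226, 0.214]), array([-0.   ,  0.   ,  1.571]))
(np.float64(0.9736930757728985), np.float64(0.6466315699068094), np.float64(0.016353075293304462), (-1, -1, -1, -1, -1, -1, -1), array([ 0.635, -0.817, -0.139, -0.167]), array([0.003, 0.002, 1.571]))
(np.float64(1.1916637604335734), np.float64(0.40405778516809915), np.float64(0.03938029876327371), (-1, -1, 1, -1, -1, -1, -1), array([ 1.001, -0.961, -0.037,  0.007]), array([ 0.196, -0.178,  1.262]))
(np.float64(1.538720018440923), np.float64(0.3479291238126358), np.float64(0.059539544731414366), (-1, 1, 1, 1, -1, 1, -1), array([-0.421,  0.882,  0.113, -0.02 ]), array([-0.192,  0.18 ,  1.262]))
```

```bash
python3 - <<'E'
from h import *
from plant import r
st=r.get_state();R=grasp(.225,10);togo(np.array([.548,.053,.0465])-R[:,2]*.08,R,st)
E
```

```text
clock 2.3 shift first, tool axes [0.0071 0.0032 0.0974] then turn [-0.0121  0.1495 -0.0455] 0.157
```

Call:
drive_tool(
  commands=[
    {"dx":0,"dy":0,"dz":0,"wx":-0.006,"wy":0.075,"wz":-0.023,"claw":0.75},
    {"dx":0,"dy":0,"dz":0,"wx":-0.006,"wy":0.075,"wz":-0.023,"claw":0.75},
    {"dx":0,"dy":0,"dz":0,"wx":0,"wy":0,"wz":0,"claw":0.75},
  ],
)

```text
clock: 2.6
tool_pos: [0.5144, 0.0441, 0.2203]
eef_rot: [-0.11, 0.99, 0.012, 0.091]
contact_force: [0.0, -0.3, 0.2]
opening: 0.747
```

```bash
cat > go.py <<'E'
from h import *
from plant import r
st=r.get_state();R=grasp(.225,10);togo(np.array([.548,.053,.0465])-R[:,2]*.05,R,st)
import os
L=pickle.load(open('log.pkl','rb')) if os.path.exists('log.pkl') else []
L.append((st['q'],st['tool_pos'],Ro.from_quat(st['eef_rot']).as_matrix()));pickle.dump(L,open('log.pkl','wb'))
print(st['q'].round(3),st['tool_pos'],st['contact_force'].round(1))
E
python3 go.py
```

```text
clock 2.6 shift first, tool axes [-0.0028  0.0008  0.1272] then turn [ 0.0035  0.0096 -0.0043] 0.011
[ 0.158  0.571 -0.499  2.077  0.652  0.442  0.965] [0.51436942 0.0440713  0.22028833] [ 0.  -0.3  0.2]
```

Call:
drive_tool(
  commands=[
    {"dx":-0.001,"dy":0,"dz":0.025,"wx":0.003,"wy":0.01,"wz":-0.004,"claw":0.75},
    {"dx":-0.001,"dy":0,"dz":0.025,"wx":0,"wy":0,"wz":0,"claw":0.75},
    {"dx":-0.001,"dy":0,"dz":0.025,"wx":0,"wy":0,"wz":0,"claw":0.75},
    {"dx":0,"dy":0.001,"dz":0.025,"wx":0,"wy":0,"wz":0,"claw":0.75},
    {"dx":0,"dy":0,"dz":0.025,"wx":0,"wy":0,"wz":0,"claw":0.75},
    {"dx":0,"dy":0,"dz":0,"wx":0,"wy":0,"wz":0,"claw":0.75},
  ],
)

```text
clock: 3.2
tool_pos: [0.5343, 0.0492, 0.0947]
eef_rot: [-0.114, 0.99, 0.007, 0.084]
contact_force: [-0.6, 0.3, 0.4]
opening: 0.747
```

```bash
python3 go.py; python3 - <<'E'
from h import *
from plant import snapshot,r
st=r.get_state();w=snapshot('wrist')
T=np.eye(4);T[:3,:3]=Ro.from_quat(st['eef_rot']).as_matrix();T[:3,3]=st['tool_pos'];W=np.linalg.inv(T@w['T_tool_cam'])
loc=np.array([[29,20.5,7],[29,-20.5,7],[-29,-20.5,7],[-29,20.5,7]])/1e3
P=(tileR(.225)@loc.T).T+[.548,.053,.0465];print(proj(w,P,W)*1.5)
cv2.imwrite('pics/w3.png',cv2.resize(w['color'][:,:,::-1],(768,576),interpolation=cv2.INTER_CUBIC))
E
```

```text
clock 3.2 shift first, tool axes [-0.0056  0.0006 -0.0001] then turn [-0.0043 -0.0065  0.0039] 0.009
[-0.095  0.796 -0.13   2.11   0.894  0.114  0.737] [0.53429472 0.04917465 0.09473841] [-0.6  0.3  0.4]
[[431.93722875 400.93246753]
 [339.65533498 400.56163818]
 [337.96354366 271.13447849]
 [434.77102933 271.48739773]]
```

View pics/w3.png

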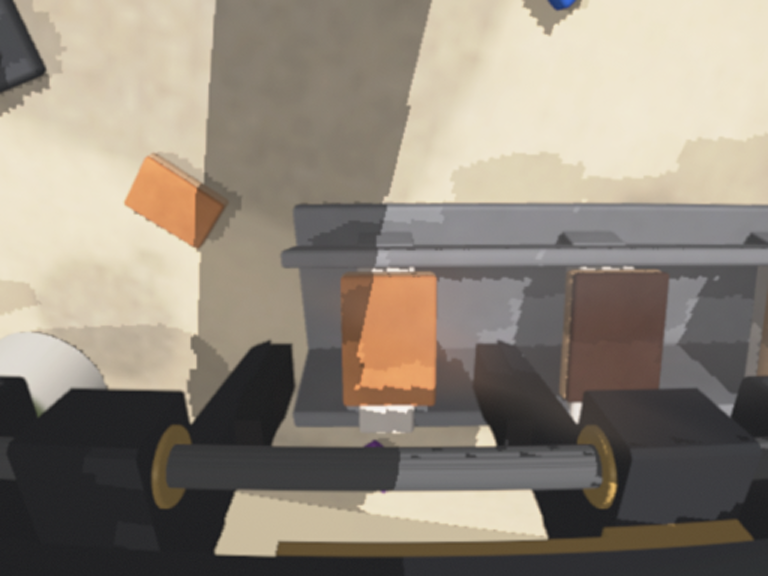

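The wrist view puts the tile's corners at about (435,405), (342,404), (342,272) and (436,273), which is 1–2 mm from the prediction and centred between the fingers. Joint 6 is near its limit again, so I'll go in with the tool nearly vertical. The pads stay parallel to the tile's sides.

Call:
drive_tool(
  commands=[
    {"dx":0,"dy":0,"dz":0,"wx":0,"wy":0.085,"wz":0,"claw":0.75},
    {"dx":0,"dy":0,"dz":0,"wx":0,"wy":0.08,"wz":0,"claw":0.75},
    {"dx":0,"dy":0,"dz":0,"wx":0,"wy":0,"wz":0,"claw":0.75},
  ],
)

```text
clock: 3.55
tool_pos: [0.5382, 0.0491, 0.0978]
eef_rot: [-0.112, 0.994, -0.0, 0.01]
contact_force: [-1.3, 0.2, 0.6]
opening: 0.747
```

```bash
sed -i 's/^st=r.get_state.*/st=r.get_state();R=grasp(.225,0);togo(np.array([.5495,.054,.0465]),R,st)/' go.py; python3 go.py
```

```text
clock 3.55 shift first, tool axes [-0.0111  0.0024  0.0515] then turn [-0.0027  0.0199 -0.0005] 0.02
[ 0.096  0.845 -0.461  1.949  0.763  0.507  0.884] [0.53822036 0.0491057  0.09779685] [-1.3  0.2  0.6]
```

Call:
drive_tool(
  commands=[
    {"dx":-0.011,"dy":0.0025,"dz":0.01,"wx":0,"wy":0.02,"wz":0,"claw":0.75},
    {"dx":0,"dy":0,"dz":0.015,"wx":0,"wy":0,"wz":0,"claw":0.75},
    {"dx":0,"dy":0,"dz":0.01,"wx":0,"wy":0,"wz":0,"claw":0.75},
    {"dx":0,"dy":0,"dz":0,"wx":0,"wy":0,"wz":0,"claw":0.75},
  ],
)

```text
clock: 3.95
tool_pos: [0.5445, 0.0526, 0.0608]
eef_rot: [-0.114, 0.993, -0.004, -0.003]
contact_force: [0.3, -0.9, 0.6]
opening: 0.752
```

```bash
python3 go.py
```

```text
clock 3.95 shift first, tool axes [-0.0053  0.0003  0.0143] then turn [-0.0065 -0.0064  0.0031] 0.01
[ 0.065  0.916 -0.426  1.916  0.786  0.492  0.869] [0.54447092 0.05263569 0.06080013] [ 0.3 -0.9  0.6]
```

Call:
drive_tool(
  commands=[
    {"dx":-0.005,"dy":0,"dz":0.007,"wx":-0.006,"wy":-0.006,"wz":0.003,"claw":0.75},
    {"dx":0,"dy":0,"dz":0.007,"wx":0,"wy":0,"wz":0,"claw":0.75},
    {"dx":0,"dy":0,"dz":0,"wx":0,"wy":0,"wz":0,"claw":0.75},
  ],
)

```text
clock: 4.25
tool_pos: [0.5504, 0.0541, 0.0467]
eef_rot: [-0.112, 0.994, 0.0, 0.0]
contact_force: [-0.3, -0.4, 0.4]
opening: 0.747
```

```bash
python3 go.py
```

```text
clock 4.25 shift first, tool axes [0.0009 0.0001 0.0002] then turn [ 0.0002  0.0004 -0.0001] 0.0
[ 0.059  0.942 -0.411  1.906  0.803  0.465  0.857] [0.55041203 0.05413051 0.0466823 ] [-0.3 -0.4  0.4]
```

Call:
drive_tool(
  commands=[
    {"dx":0,"dy":0,"dz":0,"wx":0,"wy":0,"wz":0,"claw":0.35},
    {"dx":0,"dy":0,"dz":0,"wx":0,"wy":0,"wz":0,"claw":0.35},
    {"dx":0,"dy":0,"dz":0,"wx":0,"wy":0,"wz":0,"claw":0.35},
    {"dx":0,"dy":0,"dz":0,"wx":0,"wy":0,"wz":0,"claw":0.3},
    {"dx":0,"dy":0,"dz":0,"wx":0,"wy":0,"wz":0,"claw":0.3},
    {"dx":0,"dy":0,"dz":0,"wx":0,"wy":0,"wz":0,"claw":0.3},
    {"dx":0,"dy":0,"dz":0,"wx":0,"wy":0,"wz":0,"claw":0.3},
  ],
  grip_force=25,
)

```text
clock: 4.95
tool_pos: [0.5509, 0.0544, 0.0475]
eef_rot: [-0.112, 0.994, 0.0, 0.001]
contact_force: [-0.3, -0.6, 3.2]
opening: 0.461
```

The opening of 0.461 is about 41 mm, which matches the tile width. Lifting now.

Call:
drive_tool(
  commands=[
    {"dx":0,"dy":0,"dz":-0.01,"wx":0,"wy":0,"wz":0,"claw":0.3},
    {"dx":0,"dy":0,"dz":-0.02,"wx":0,"wy":0,"wz":0,"claw":0.3},
    {"dx":0,"dy":0,"dz":-0.03,"wx":0,"wy":0,"wz":0,"claw":0.3},
    {"dx":0,"dy":0,"dz":-0.03,"wx":0,"wy":0,"wz":0,"claw":0.3},
    {"dx":0,"dy":0,"dz":-0.03,"wx":0,"wy":0,"wz":0,"claw":0.3},
    {"dx":0,"dy":0,"dz":0,"wx":0,"wy":0,"wz":0,"claw":0.3},
  ],
)

```text
clock: 5.55
tool_pos: [0.5527, 0.0551, 0.1712]
eef_rot: [-0.112, 0.994, 0.001, 0.004]
contact_force: [-0.4, 0.2, -0.9]
opening: 0.46
```

```bash
python3 - <<'E'
from h import *
from plant import r,snapshot
st=r.get_state();R=grasp(.516,-20);togo(np.array([.4502,-.190,.10]),R,st);print(st['q'].round(2),st['tool_pos'],st['contact_force'],st['opening'])
s=snapshot('side');t=snapshot('top')
a=s['color'][130:260,170:340,::-1];b=t['color'][140:260,200:370,::-1]
f=lambda i:cv2.resize(i,None,fx=4,fy=4,interpolation=cv2.INTER_CUBIC)
cv2.imwrite('pics/l.png',f(a))
E
```

```text
clock 5.55 shift first, tool axes [ 0.1552 -0.2162  0.0698] then turn [ 0.0503  0.3549 -0.2884] 0.46
[ 0.16  0.76 -0.59  1.85  0.62  0.72  1.01] [0.55272289 0.05511871 0.17123891] [-0.36726882  0.15578917 -0.93014628] 0.4599249644710131
```

View pics/l.png

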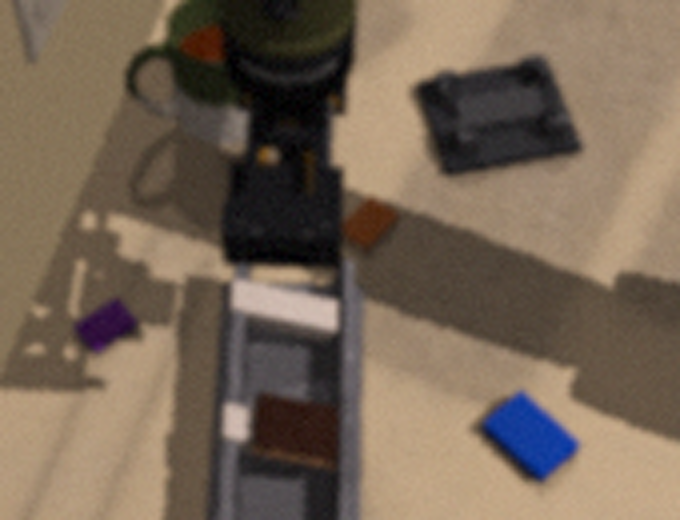

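The rib is empty and the opening still reads as tile width, so the tile is held. Moving above the setter and levelling the tile.

Call:
drive_tool(
  commands=[
    {"dx":0.026,"dy":-0.036,"dz":0,"wx":0,"wy":0,"wz":0,"claw":0.3},
    {"dx":0.026,"dy":-0.036,"dz":0,"wx":0,"wy":0,"wz":0,"claw":0.3},
    {"dx":0.026,"dy":-0.036,"dz":0,"wx":0,"wy":0,"wz":0,"claw":0.3},
    {"dx":0.026,"dy":-0.036,"dz":0,"wx":0,"wy":0,"wz":0,"claw":0.3},
    {"dx":0.026,"dy":-0.036,"dz":0,"wx":0,"wy":0,"wz":0,"claw":0.3},
    {"dx":0.025,"dy":-0.036,"dz":0,"wx":0,"wy":0,"wz":0,"claw":0.3},
    {"dx":0,"dy":0,"dz":0,"wx":0.012,"wy":0.089,"wz":-0.072,"claw":0.3},
    {"dx":0,"dy":0,"dz":0,"wx":0.013,"wy":0.089,"wz":-0.072,"claw":0.3},
    {"dx":0,"dy":0,"dz":0,"wx":0.012,"wy":0.089,"wz":-0.072,"claw":0.3},
    {"dx":0,"dy":0,"dz":0,"wx":0.013,"wy":0.088,"wz":-0.072,"claw":0.3},
    {"dx":0,"dy":0,"dz":0,"wx":0,"wy":0,"wz":0,"claw":0.3},
  ],
)

```text
clock: 6.75
tool_pos: [0.4489, -0.1885, 0.1651]
eef_rot: [-0.253, 0.951, -0.043, -0.172]
contact_force: [-0.3, 0.2, -0.5]
opening: 0.462
```

```bash
python3 - <<'E'
from h import *
from plant import r,snapshot
st=r.get_state();R=grasp(.516,-20);togo(np.array([.4502,-.190,.08]),R,st);print(st['q'].round(2),st['tool_pos'],st['contact_force'],st['opening'])
w=snapshot('wrist');s=snapshot('side');pickle.dump((st,w,s),open('w4.pkl','wb'))
a=cv2.resize(w['color'],None,fx=1.2,fy=1.2)[:,:,::-1]
p=proj(s,[.4502,-.19,.1])[0].astype(int);print(p)
cv2.imwrite('pics/w4.png',cv2.resize(w['color'][:,:,::-1],(768,576),interpolation=cv2.INTER_CUBIC))
cv2.imwrite('pics/s4.png',cv2.resize(s['color'][p[1]-60:p[1]+60,p[0]-80:p[0]+80,::-1],None,fx=5,fy=5,interpolation=cv2.INTER_CUBIC))
E
```

```text
clock 6.75 shift first, tool axes [-0.03   -0.0025  0.0796] then turn [ 0.0037 -0.0069  0.0053] 0.009
[ 0.51  0.82 -0.61  1.84  0.7   1.07  1.59] [ 0.44885833 -0.18845369  0.16505459] [-0.31604303  0.24651908 -0.517892  ] 0.46186125717954407
[297 137]
```

View pics/w4.png

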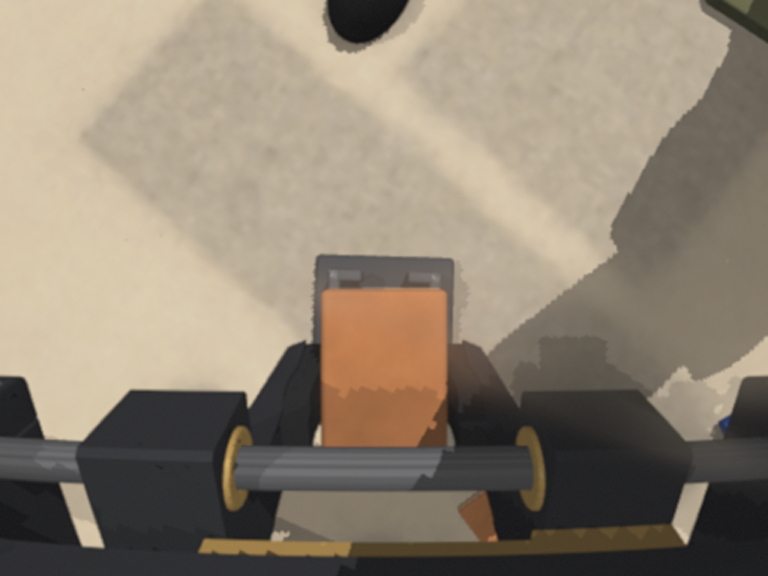

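View pics/s4.png

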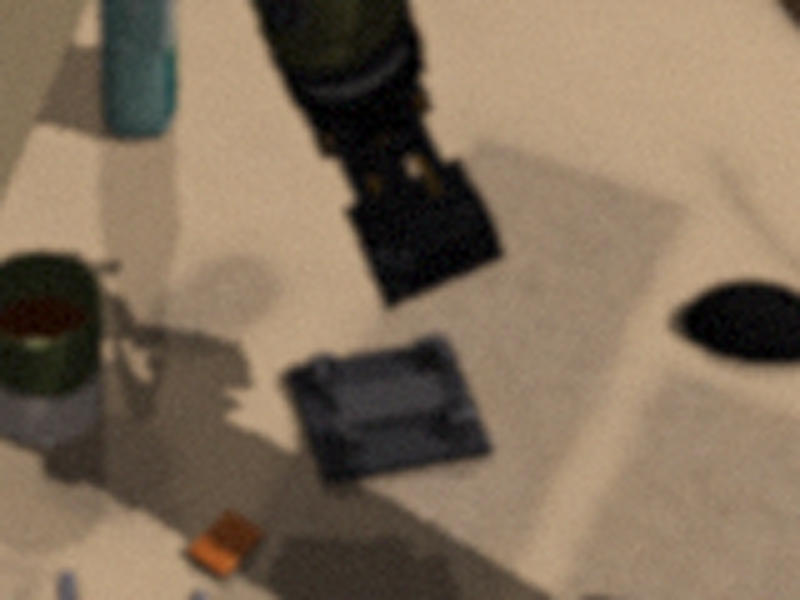

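The tile is held level-looking, with front face corners at (321,290) and (447,290). The slab's near corners are at (316,255) and (454,259), symmetric about the tile. Checking these numerically against the model.

```bash
python3 - <<'E'
from h import *
st,w,s=pickle.load(open('w4.pkl','rb'))
C=w['T_tool_cam'];Wt=np.linalg.inv(C)
Rt=Ro.from_quat(st['eef_rot']).as_matrix();T=np.eye(4);T[:3,:3]=Rt;T[:3,3]=st['tool_pos'];W=np.linalg.inv(T@C)
# tile in tool frame: expected: held with tile pitched 20deg in tool, centre at grasp TCP offset
Rg=grasp(.225,0)
Rtt=Rg.T@tileR(.225); ct=Rg.T@(np.array([.5495,.054,.0465])-[.5509,.0544,.0475])
loc=np.array([[-29,-20.5,7],[-29,20.5,7],[29,20.5,7],[29,-20.5,7]])/1e3
print('centre in tool',ct.round(4));print('pred px',(proj(w,(Rtt@loc.T).T+ct,Wt)*1.5).round(1))
o=np.array([(321,290),(447,290)])/1.5-.17
f=least_squares(lambda x:(proj(w,[[x[0],x[2]-.0205,x[1]],[x[0],x[2]+.0205,x[1]]],Wt)-o).ravel(),[.03,0,0]);print('obs front edge in tool',f.x.round(4),'pred',((Rtt@loc.T).T+ct)[:2].round(4))
for p in[(316,255),(454,259)]:print('slab corner',atz(w,np.array(p)/1.5-.17,.010,W).round(4))
yp=.516;u=np.array([np.cos(yp),np.sin(yp)]);v=np.array([-u[1],u[0]])
for sy in(1,-1):print('pred',np.array([.4502,-.190])-.056*u+sy*.048*v)
print('tile up axis now',(Rt@Rtt)[:,2].round(3),'x',(Rt@Rtt)[:,0].round(3))
E
```

```text
centre in tool [ 0.0015 -0.0001  0.001 ]
pred px [[321.7 290.9]
 [447.  290.8]
 [446.9 467.1]
 [322.1 467.3]]
obs front edge in tool [ 0.0318  0.0036 -0.0003] pred [[ 0.0311 -0.0206  0.0043]
 [ 0.0311  0.0204  0.0043]]
slab corner [ 0.4236 -0.2556  0.01  ]
slab corner [ 0.379 -0.172  0.01 ]
pred [ 0.37780778 -0.17588029]
pred [ 0.42517465 -0.25938106]
tile up axis now [ 0.009 -0.001  1.   ] x [ 0.868  0.497 -0.007]
```

The tile sits in the hand exactly as modelled. The setter check shifts the pocket by only 2 mm, to (0.4503, -0.188), yaw 0.505. Computing the descent.

```bash
cat > pl.py <<'E'
from h import *
from plant import r
import sys
st=r.get_state();R=grasp(.505,-20)
ct=np.array([.0015,0,.001]);c=np.array([.4503,-.188,.025+float(sys.argv[1])])
togo(c-R@ct,R,st);print(st['q'].round(2),st['tool_pos'],st['contact_force'].round(1),st['opening'].round(3))
Rtt=grasp(.225,0).T@tileR(.225);Rt=Ro.from_quat(st['eef_rot']).as_matrix()
print('tile centre est',(st['tool_pos']+Rt@ct).round(4),'up',(Rt@Rtt)[:,2].round(3))
E
python3 pl.py 0.03
```

```text
clock 6.85 shift first, tool axes [-0.044   0.0002  0.1015] then turn [-0.0004 -0.0072  0.0107] 0.013Traceback (most recent call last):
  File "pl.py", line 6, in <module>
    togo(c-R@ct,R,st);print(st['q'].round(2),st['tool_pos'],st['contact_force'].round(1),st['opening'].round(3))
                                                                                         ^^^^^^^^^^^^^^^^^^^
AttributeError: 'float' object has no attribute 'round'
```

Call:
drive_tool(
  commands=[
    {"dx":-0.009,"dy":0,"dz":0.02,"wx":0,"wy":-0.007,"wz":0.01,"claw":0.3},
    {"dx":-0.009,"dy":0,"dz":0.02,"wx":0,"wy":0,"wz":0,"claw":0.3},
    {"dx":-0.009,"dy":0,"dz":0.02,"wx":0,"wy":0,"wz":0,"claw":0.3},
    {"dx":-0.009,"dy":0,"dz":0.02,"wx":0,"wy":0,"wz":0,"claw":0.3},
    {"dx":-0.008,"dy":0,"dz":0.02,"wx":0,"wy":0,"wz":0,"claw":0.3},
    {"dx":0,"dy":0,"dz":0,"wx":0,"wy":0,"wz":0,"claw":0.3},
  ],
)

```text
clock: 7.45
tool_pos: [0.4512, -0.1884, 0.0562]
eef_rot: [-0.246, 0.953, -0.043, -0.17]
contact_force: [0.3, -0.7, -0.0]
opening: 0.46
```

```bash
sed -i "s/st\['opening'\].round(3)/st['opening']/" pl.py; python3 pl.py 0.002
```

```text
clock 7.45 shift first, tool axes [-0.011   0.0007  0.0266] then turn [ 0.0014 -0.0033 -0.0004] 0.004
[ 0.46  0.99 -0.52  1.87  0.84  0.89  1.45] [ 0.45124605 -0.18836079  0.05621156] [ 0.3 -0.7 -0. ] 0.4599371462627143
tile centre est [ 0.4497 -0.1892  0.0558] up [0.003 0.001 1.   ]
```

Call:
drive_tool(
  commands=[
    {"dx":-0.004,"dy":0.0005,"dz":0.01,"wx":0,"wy":-0.003,"wz":0,"claw":0.3},
    {"dx":-0.004,"dy":0,"dz":0.009,"wx":0,"wy":0,"wz":0,"claw":0.3},
    {"dx":-0.003,"dy":0,"dz":0.007,"wx":0,"wy":0,"wz":0,"claw":0.3},
    {"dx":0,"dy":0,"dz":0,"wx":0,"wy":0,"wz":0,"claw":0.3},
  ],
)

```text
clock: 7.85
tool_pos: [0.4547, -0.1863, 0.0292]
eef_rot: [-0.247, 0.954, -0.044, -0.167]
contact_force: [0.6, -0.7, -1.3]
opening: 0.462
```

```bash
python3 pl.py 0
```

```text
clock 7.85 shift first, tool axes [0.0014 0.0007 0.0045] then turn [-0.0011  0.0026  0.001 ] 0.003
[ 0.45  1.03 -0.5   1.87  0.88  0.85  1.41] [ 0.45465484 -0.18634255  0.02916384] [ 0.6 -0.7 -1.3] 0.4615827124572849
tile centre est [ 0.4531 -0.1872  0.0287] up [-0.003 -0.001  1.   ]
```

Call:
drive_tool(
  commands=[
    {"dx":0.001,"dy":0.0005,"dz":0.0025,"wx":0,"wy":0,"wz":0,"claw":0.3},
    {"dx":0,"dy":0,"dz":0.001,"wx":0,"wy":0,"wz":0,"claw":0.3},
    {"dx":0,"dy":0,"dz":0,"wx":0,"wy":0,"wz":0,"claw":0.3},
  ],
)

```text
clock: 8.15
tool_pos: [0.4528, -0.187, 0.027]
eef_rot: [-0.247, 0.954, -0.044, -0.166]
contact_force: [-0.5, 0.4, -1.3]
opening: 0.463
```

```bash
python3 pl.py 0
```

```text
clock 8.15 shift first, tool axes [0.0003 0.0004 0.0018] then turn [-0.002   0.0032  0.0009] 0.004
[ 0.45  1.03 -0.49  1.87  0.89  0.85  1.41] [ 0.45284065 -0.18704764  0.02699093] [-0.5  0.4 -1.3] 0.4627098956411953
tile centre est [ 0.4513 -0.1879  0.0266] up [-0.004 -0.     1.   ]
```

Call:
drive_tool(
  commands=[
    {"dx":-0.0005,"dy":0,"dz":0.0015,"wx":0,"wy":0,"wz":0,"claw":0.3},
    {"dx":0,"dy":0,"dz":0,"wx":0,"wy":0,"wz":0,"claw":0.3},
  ],
)

```text
clock: 8.35
tool_pos: [0.4529, -0.187, 0.0252]
eef_rot: [-0.247, 0.954, -0.044, -0.166]
contact_force: [0.3, 0.1, -1.4]
opening: 0.46
```

Call:
drive_tool(
  commands=[
    {"dx":-0.0003,"dy":0,"dz":0.001,"wx":0,"wy":0,"wz":0,"claw":0.3},
    {"dx":0,"dy":0,"dz":0,"wx":0,"wy":0,"wz":0,"claw":0.3},
  ],
)

```text
clock: 8.55
tool_pos: [0.4529, -0.187, 0.0242]
eef_rot: [-0.247, 0.954, -0.044, -0.166]
contact_force: [-0.7, 0.3, -0.5]
opening: 0.462
```

Call:
drive_tool(
  commands=[
    {"dx":0,"dy":0,"dz":0,"wx":0,"wy":0,"wz":0,"claw":0.5},
    {"dx":0,"dy":0,"dz":0,"wx":0,"wy":0,"wz":0,"claw":0.55},
    {"dx":0,"dy":0,"dz":0,"wx":0,"wy":0,"wz":0,"claw":0.62},
    {"dx":0,"dy":0,"dz":0,"wx":0,"wy":0,"wz":0,"claw":0.62},
  ],
)

```text
clock: 8.95
tool_pos: [0.4528, -0.187, 0.0243]
eef_rot: [-0.247, 0.954, -0.044, -0.166]
contact_force: [0.3, -0.1, 0.9]
opening: 0.619
```

Call:
drive_tool(
  commands=[
    {"dx":0,"dy":0,"dz":-0.01,"wx":0,"wy":0,"wz":0,"claw":0.62},
    {"dx":0,"dy":0,"dz":-0.02,"wx":0,"wy":0,"wz":0,"claw":0.62},
    {"dx":0,"dy":0,"dz":-0.03,"wx":0,"wy":0,"wz":0,"claw":0.62},
    {"dx":0,"dy":0,"dz":-0.04,"wx":0,"wy":0,"wz":0,"claw":0.62},
    {"dx":0,"dy":0,"dz":-0.04,"wx":0,"wy":0,"wz":0,"claw":0.62},
    {"dx":0,"dy":0,"dz":0,"wx":0,"wy":0,"wz":0,"claw":0.62},
  ],
)

```text
clock: 9.55
tool_pos: [0.4989, -0.1617, 0.1607]
eef_rot: [-0.247, 0.954, -0.045, -0.161]
contact_force: [-0.2, 0.3, 0.5]
opening: 0.619
```

```bash
python3 - <<'E'
from h import *
from plant import r,snapshot
st=r.get_state();w=snapshot('wrist');s=snapshot('side');pickle.dump((st,w,s),open('w5.pkl','wb'))
a=cv2.resize(w['color'][60:384,120:390,::-1],(400,480),interpolation=cv2.INTER_CUBIC)
b=cv2.resize(s['color'][110:290,200:350,::-1],(400,480),interpolation=cv2.INTER_CUBIC)
cv2.imwrite('pics/f.png',np.hstack([a,b]));print(st['tool_pos'],st['contact_force'])
E
```

```text
[ 0.49887537 -0.16171768  0.16072922] [-0.201081    0.30326192  0.47462507]
```

View pics/f.png

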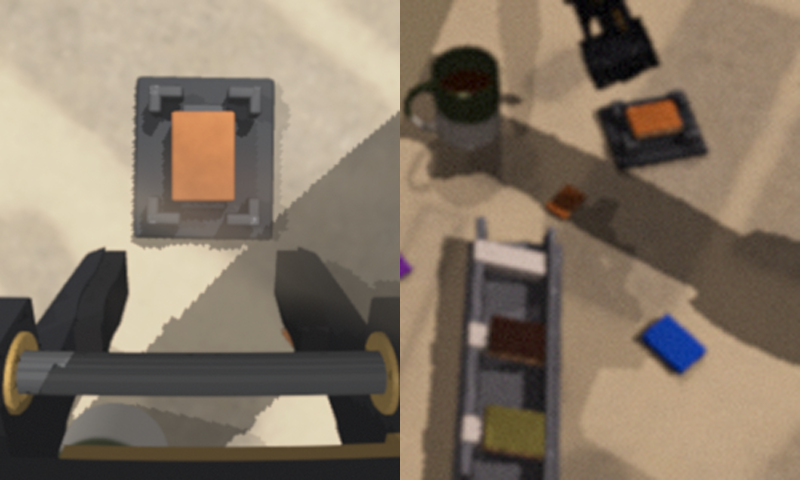

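The tile lies flat and centred between the four stops: tile centre (203,156) against setter centre about (204,158) in the left panel. Green and brown are still on their ribs, and the gripper is clear. Handing in.

```bash
python3 -c "
from plant import r
print(r.finish_job())"
```

```text
the job is handed in; nothing more can be done
None
```

I took the orange tile off its rib, laid it glaze up in the setter pocket, let go and backed the gripper off. I handed the job in at about 9.7 s; the interface gives no verdict.

**How I gripped it:** I held the tile by its long sides with the tool nearly vertical instead of along the slope, because joint 6 came close to its limit at the full 20° tilt. I then turned the tool 20° over the setter so the tile went in level.

**Last checks:**
- **Tile in the pocket:** the final pictures show it between the four corner stops, lengthwise along the pocket. Its centre is about 1–2 mm from the setter's in plan, and it looks flat.
- **Green and brown tiles:** both are still on their ribs and look undisturbed. I checked this by eye and did not measure it.
- **Gripper:** it was clear of everything, about 14 cm above the setter. Force readings stayed at about 3 N or less.

**What failed or disagreed:**
- The first two move calls were refused because some fields were missing; nothing moved, and one picture was wasted.
- The first camera fits of the tile and pocket were 2–4 mm off the close views; I corrected both before acting.
- I viewed 11 pictures, one over the budget.

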